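Vent and open the bench smoking box

TASK

The smoking run is over, so open up the smoking box: pull the black vent knob on its roof up until it clicks and stays out, and with the vent open slide the clear front panel straight up out of its guides and stand it, blue edge up, in a free slot of the steel board rack, setting it down rather than dropping it. Then push the vent knob fully home again. Leave the bottle, the jar, the bowl and the green board as they are.

Things in the scene. Friction and masses are not known exactly. Their poses are not given: they have to be found in the camera images.
- smoke_box: low white smoking box with clear walls, fixed, 235 deep (x) x 240 wide (y) x 130 mm high to its roof; origin: centre of its footprint on the table, z up; the front with the panel faces its own -x. The panel stands in two upright U guides, its mid-plane 115 mm from the origin towards -x; guides run from the sill (10 mm up) to roof height; grooves 11 mm wide, 2 mm play at each side edge.
- vent (a joint): travel of the vent knob straight up, m: 0 = fully home (shut), 0.020 = out at its detent (open). A spring snap resists with up to about 10 N, is balanced half-way (0.010), and from there snaps the knob to the nearer end and holds it there; end stop at 0.0205.
- vent_knob (a point): centre of the vent knob's head: black, round, 36 mm in diameter, 20 mm tall, upright axis, red dot on top, red stem seen when out. At home 189 mm above the table, 59 mm above the roof, at box x = 0, y = +70 mm. Below the head is an 18 mm thick neck on a drum 48 mm wide whose top is 34 mm below the knob's centre at home: room for fingertips 25 mm below the centre.
- panel: clear plastic front panel, loose, about 0.33 kg, 8 thick (x) x 200 wide (y) x 170 mm tall (z), with a blue strip along its top, 10 mm thick, 170 mm long, 28 mm tall. Origin: middle of its lower edge, z towards the blue strip. It starts upright in the guides of the box, axes as the box, upper edge 180 mm above the table: 50 mm of it stands above the roof.
- panel_grip (a point): centre of the blue edge strip of the panel, 14 mm below its upper edge and 156 mm above its lower edge; the place to grip, 10 mm thick along the panel's x
- panel_center (a point): centre of the panel, 85 mm above its lower edge
- panel_foot (a point): middle of the panel's lower edge
- rack: steel wire board rack, fixed, 158 (x) x 118 (y) x 78 mm tall; origin: centre of its footprint on the table, z up. Five upright loops of 6 mm wire at x = -52, -26, 0, 26, 52 mm, each 110 mm wide along y, 78 mm tall, leave four slots 20 mm wide, open above and at both ends. Things in them stand on two bars (y = -55 and 55 mm), tops 14 mm above the table. The slot at x = 39 mm holds the green board.
- slot_a (a point): middle of the floor of the free rack slot at rack x = -39 mm, at the height of the bars' tops (14 mm); axes as the rack: a panel in it has its thickness along x and its width along y
- slot_b (a point): the same for the free slot at rack x = -13 mm
- slot_c (a point): the same for the free slot at rack x = +13 mm, next to the green board
- board: green plastic chopping board, bystander, loose, 15 x 150 x 115 mm tall, standing in the fourth slot of the rack; origin at its lower edge. Its top is 129 mm above the table.
- bottle: amber bottle, bystander, 54 mm in diameter, 130 mm tall, beyond the box and the rack; origin at the centre of its underside
- jar: wood-brown jar with a steel lid, bystander, 68 mm in diameter, 85 mm tall, between the box and the rack; origin at the centre of its underside
- bowl: small steel bowl, bystander, 100 mm in diameter, 45 mm tall, beyond the box or the rack, on the left; origin at the centre of its underside
Mind the look-alikes: they are no part of the job. Leave any orange look-alike of the panel alone.

How it is judged:
By the outcome, as a careful person would: the job done as asked, in the order asked, and still so for the second after the job is handed in, with the robot touching nothing.
It also fails if it takes over 61 s, if anything falls off the work surface, if the arm or the gripper's body presses on something with over 40 N, if the wrist force passes 120 N, or if a joint passes its speed limit or range.

ROBOT

A 6-joint arm with a two-finger parallel gripper is mounted at the origin on the work surface. World frame = base frame: x ahead of the robot, y to its left, z up, the work surface at z = 0. Lengths are in m, angles in rad, forces in N, time in s.
With the tool pointing down it reaches from about 0.325 to 0.775 m from the base axis. Payload 5.5 kg.
Tool frame: the origin (TCP) lies at the very end of the fingers, on their centre line; the grasp point (between the pads) lies 19 mm behind it; x points along the fingers, y is the direction in which the jaws open and shut, and the axes are right-handed (so a half turn about x gives the same grasp; the last joint's range is limited). The gripper opens to 85 mm and grips with 20 to 120 N. Pads are 22 mm wide; open, the fingers measure 114 mm over their backs; the gripper's body (76 mm by 85 mm) begins 54 mm behind the grasp point. The pads swing forward as they close: fully open they stand 13 mm farther back than shut.
Start: joints at [1.124, 0.091, 1.231, -0, 1.82, -0.057], TCP at [0.228, 0.555, 0.231] pointing down, gripper open.
Joint ranges: [-2.87, 2.87], [-0.86, 2.18], [0.17, 2.46], [-1.51, 4.65], [0.06, 2.69], [-2.65, 2.65]. Speed limits (rad/s): [2.57, 2.57, 3.01, 3.14, 3.14, 3.14].

INTERFACE

Orientations are given as a rotation vector (axis times angle).
In Python, from cell import arm, grab_frame, camera_params, workorder gives the robot as it stands.
- The arm moves only by the shell command python3 -m handwheel 'ROWS' [OPENING]. ROWS is a JSON object of lists of equal length, an entry for each row: "offset": the shift along the tool's x, y, z in cm, a list of three; "yaw": the turn about the tool's x in rad. A call has 1 to 5 rows; each row shifts and turns the commanded pose from where the row before left it, along the tool's axes as they then stand; what a row does not reach is not made up. A row lasts 1/8 s, in which the tool goes at most 62.5 mm and 10.7 degrees, less where a joint would pass 70% of its speed; a pose out of reach is approached as far as the arm can. A call with a gripper value outside its range is refused whole. OPENING is the gripper command: -1 is fully open, 1 is shut, values between are in proportion, set as the call begins (- or left out, the last holds). The fingers move at their own pace and stop on an object; the grip force is fixed at half the most. Time passes only in rows, so rows that do not move let the fingers close. It gives the time, the measured TCP pose, the force and the opening at its end, in the units of the state.
- arm.read_state(): the state, without advancing time (a new reading comes with each control period).
- grab_frame(name): name is "side" or "top"; returns the picture (400x640x3 uint8, blue, green, red); there is no depth.
- camera_params(name): a dict with "K" (3x3 intrinsics, pixels), "R" (3x3) and "t" (3): a world point X has camera coordinates R X + t. Camera axes: x right, y down, z forward; pixel columns grow to the right and rows downward; lengths in m; the calibration is good to about 2 mm. A picture is of the moment at which its call begins. camera_params takes no time and is no camera call.
- workorder.finish_job(): hands the job in, once; it reports no verdict.
The state is a dict: "time": time; "joint_pos": joint angles; "qvel": joint speeds; "tau": joint torques, N m; "position": TCP position; "eef_rot": TCP orientation; "ft_force": force on the tool from outside, world axes, zero at the start; "moment": the same for the moment, N m; "gripper_width": finger opening in m.
Only numpy, scipy, OpenCV 4.12 (cv2) and the standard library are available. Lean on these libraries where they do the work, as an engineer would, in place of code of your own. Each camera call takes 0.05 s, during which the arm holds its last target.

## Working session

There is one attempt and no reset: what is moved stays moved. The work goes in short steps, Python scripts to look and compute and a shell command to move; the robot and the scene stay as the last step left them, time stands still between calls to the robot, and variables do not carry over. Pictures are saved under pics/ and viewed, and the job is handed in when it is done.

```bash
mkdir -p pics; ls; python3 - <<'E'
from cell import arm, grab_frame, camera_params, workorder
import cv2
for n in("side","top"):
    f=grab_frame(n); cv2.imwrite(f"pics/{n}0.png",f)
    p=camera_params(n); print(n,p)
s=arm.read_state(); print(s)
E
```

```text
pics
side {'K': array([[489.77399574,   0.        , 317.61052962],
       [  0.        , 489.77399574, 203.11278628],
       [  0.        ,   0.        ,   1.        ]]), 'R': array([[ 0.94126415, -0.33713269,  0.01906177],
       [-0.24795575, -0.72839822, -0.63871275],
       [ 0.2292155 ,  0.59647094, -0.76920912]]), 't': array([-0.49699539,  0.21495059,  1.13855168])}
top {'K': array([[389.77783504,   0.        , 316.64484441],
       [  0.        , 389.77783504, 203.26978385],
       [  0.        ,   0.        ,   1.        ]]), 'R': array([[ 0.01460557, -0.99981254,  0.01271089],
       [-0.98742471, -0.01642357, -0.15723454],
       [ 0.15741382, -0.01025455, -0.98747949]]), 't': array([-0.00894259,  0.5310378 ,  0.98586326])}
{'time': 0.1, 'joint_pos': array([ 1.12427884e+00,  9.18105129e-02,  1.23176762e+00,  9.57900506e-06,
        1.81978161e+00, -5.67124958e-02]), 'qvel': array([ 0.00159405,  0.00030299, -0.00218656,  0.0025827 , -0.00017184,
       -0.00078986]), 'tau': array([ 1.43024343e-03, -4.60220504e+01, -4.19216394e+01, -8.74204738e-05,
        1.07108080e-02, -4.58940167e-05]), 'position': array([0.22790461, 0.55476647, 0.23024658]), 'eef_rot': array([ 0.30446877,  1.54952832, -0.30716762]), 'ft_force': array([0.0835892 , 0.42257375, 0.34105237]), 'moment': array([ 0.00937041, -0.0346618 ,  0.00269072]), 'gripper_width': 0.08538628492531374}
```

View pics/side0.png

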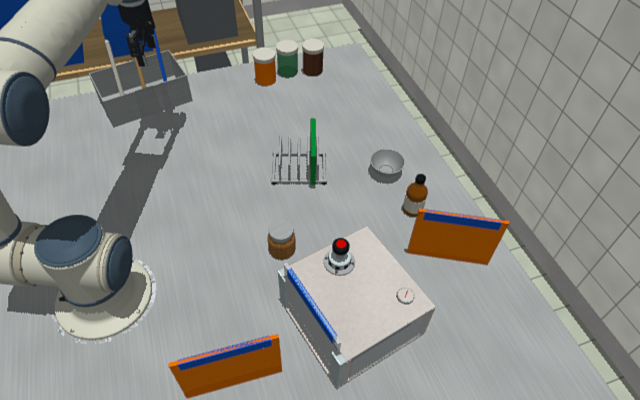

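View pics/top0.png

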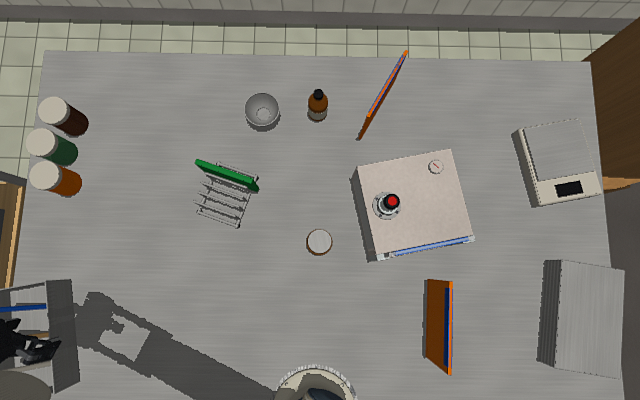

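The blue-edged clear panel is in the box front at top (430,246). Two orange look-alikes stand free at top (385,95) and (440,325), and I leave those alone. The knob is at top (391,202), the rack at (227,197) with the green board in its far slot, the jar at (319,241). Enlarging for measurement.

```bash
python3 - <<'E'
import cv2
t=cv2.imread('pics/top0.png'); s=cv2.imread('pics/side0.png')
def crop(im,x,y,w,h,k,n):
    c=cv2.resize(im[y:y+h,x:x+w],None,fx=k,fy=k,interpolation=cv2.INTER_CUBIC)
    for i in range(0,w,10):
        cv2.line(c,(i*k,0),(i*k,6 if i%50 else 14),(0,0,255),1)
        if i%20==0: cv2.putText(c,str(x+i),(i*k,24),0,.4,(0,0,255),1)
    for i in range(0,h,10):
        cv2.line(c,(0,i*k),(6,i*k),(0,0,255),1)
        if i%20==0: cv2.putText(c,str(y+i),(8,i*k+5),0,.4,(0,0,255),1)
    cv2.imwrite(n,c)
crop(t,340,140,145,130,5,'pics/c1.png')
crop(t,180,145,90,90,6,'pics/c2.png')
crop(s,265,220,180,170,4,'pics/c3.png' ) 
crop(s,260,110,80,85,7,'pics/c4.png')
E
```

```text
(no output)
```

View pics/c1.png

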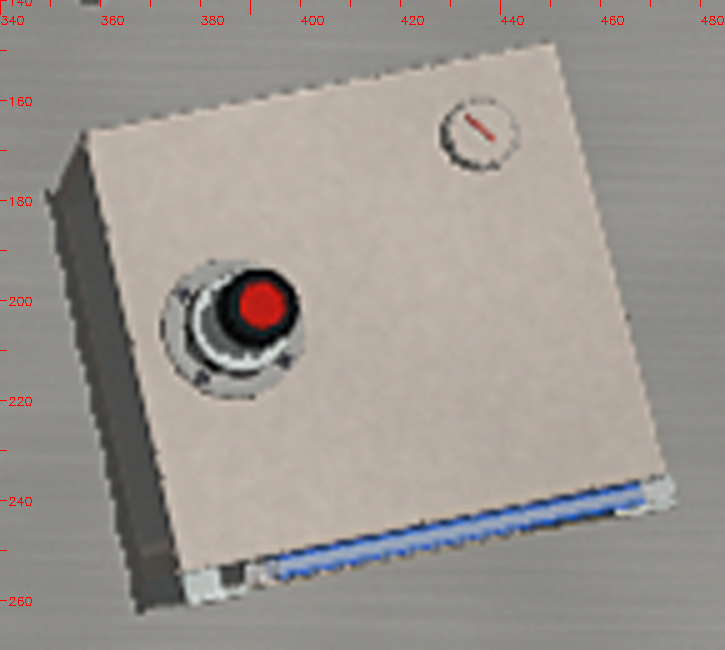

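View pics/c2.png

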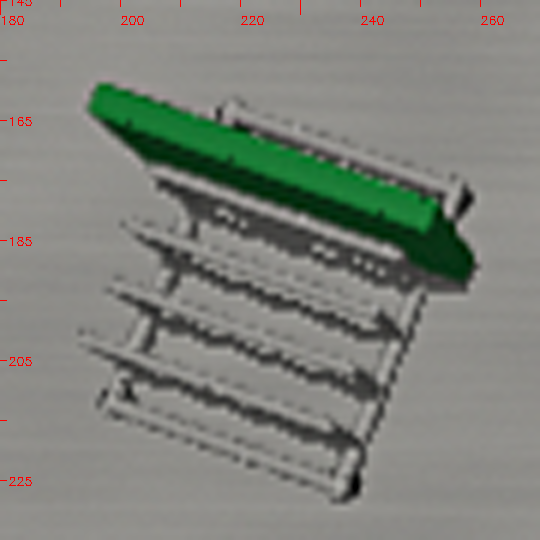

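View pics/c3.png

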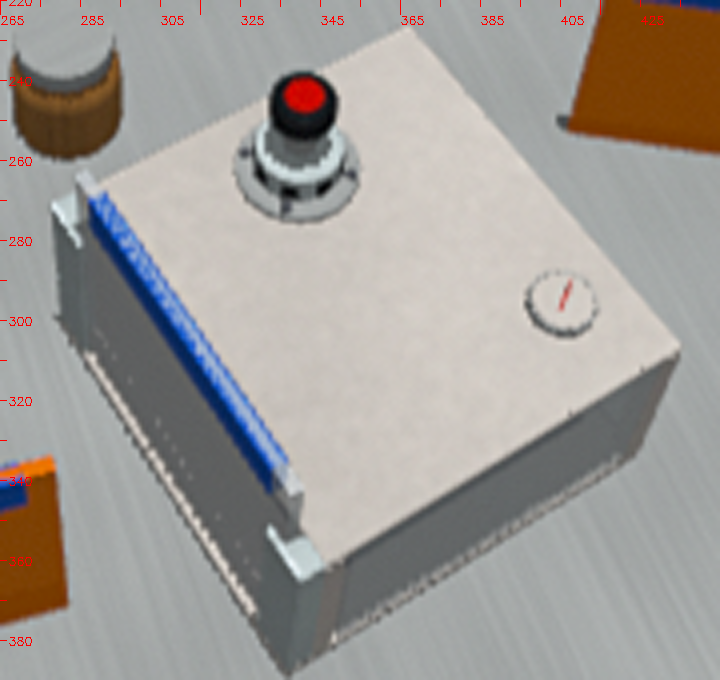

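View pics/c4.png

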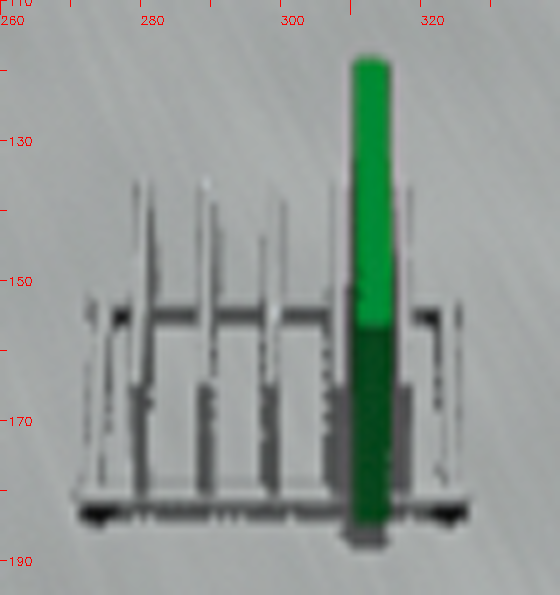

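```bash
cat > h.py <<'E'
import numpy as np, cv2
from scipy.optimize import least_squares
from cell import arm, grab_frame, camera_params
C={n:camera_params(n) for n in("side","top")}
def proj(n,X):
    c=C[n]; p=np.atleast_2d(X)@c["R"].T+c["t"]; q=p@c["K"].T; return q[:,:2]/q[:,2:]
def w(pose,P):
    x,y,a=pose; P=np.atleast_2d(P); c,s=np.cos(a),np.sin(a)
    return np.c_[x+c*P[:,0]-s*P[:,1], y+s*P[:,0]+c*P[:,1], P[:,2]]
def fit(obs,x0):
    f=lambda p: np.concatenate([(proj(n,w(p,P))-uv).ravel() for n,P,uv in obs])
    r=least_squares(f,x0,loss='soft_l1'); return r.x, f(r.x).reshape(-1,2)
def crop(im,x,y,w_,h_,k,n):
    c=cv2.resize(im[y:y+h_,x:x+w_],None,fx=k,fy=k,interpolation=cv2.INTER_CUBIC)
    for i in range(0,w_,10):
        cv2.line(c,(i*k,0),(i*k,6),(0,0,255),1)
        if i%20==0: cv2.putText(c,str(x+i),(i*k,20),0,.4,(0,0,255),1)
    for i in range(0,h_,10):
        cv2.line(c,(0,i*k),(6,i*k),(0,0,255),1)
        if i%20==0: cv2.putText(c,str(y+i),(8,i*k+5),0,.4,(0,0,255),1)
    cv2.imwrite(n,c)
def R():
    from scipy.spatial.transform import Rotation as Ro
    s=arm.read_state(); return s,Ro.from_rotvec(s['eef_rot']).as_matrix()
E
python3 - <<'E'
from h import *
m=lambda *a: np.array(a)/1000
ob=[("top",m(117.5,120,130),(357.5,166)),("top",m(117.5,-120,130),(449.5,148.5)),
("side",m(117.5,120,130),(365.5,227)),("side",m(117.5,-120,130),(435,306)),
("top",m(0,70,199),(392,201)),("side",m(0,70,199),(340.5,243.5)),
("top",m(-115,85,180),(394,253)),("top",m(-115,-85,180),(467,239)),
("side",m(-115,85,180),(288,269)),("side",m(-115,-85,180),(336,336))]
b,r=fit(ob,[.4,-.2,.2]); print(b,r.round(1).tolist())
ob=[("top",m(-79,55,10),(197,211)),("top",m(-79,-55,10),(238,225)),("top",m(79,-55,10),(257,175)),("top",m(79,55,10),(217,163)),
("top",m(39,75,129),(196,160)),("top",m(39,-75,129),(253,181)),("side",m(39,-75,129),(311.5,119)),
("side",m(-79,-55,10),(270.5,181)),("side",m(79,-55,10),(325,181))]
ob=[o for o in ob]
k,r=fit(ob,[.45,.25,-.3]); print(k,r.round(1).tolist())
np.save('poses.npy',[b,k])
t=cv2.imread('pics/top0.png'); s=cv2.imread('pics/side0.png')
def big(im,n,pose,segs,x,y,W,H,K,fn,col=(0,255,255)):
    c=cv2.resize(im[y:y+H,x:x+W],None,fx=K,fy=K,interpolation=cv2.INTER_CUBIC)
    for a,bb in segs:
        q=(proj(n,w(pose,[m(*a),m(*bb)]))+.5-[x,y])*K
        cv2.line(c,tuple(map(int,q[0])),tuple(map(int,q[1])),col,1)
    cv2.imwrite(fn,c)
seg=[]
for X in(-52,-26,0,26,52):
    seg+=[((X,-55,14),(X,-55,78)),((X,-55,78),(X,55,78)),((X,55,78),(X,55,14))]
seg+=[((-79,-55,11),(79,-55,11)),((-79,55,11),(79,55,11)),((31.5,-75,129),(31.5,75,129)),((46.5,-75,129),(46.5,75,129))]
big(t,'top',k,seg,180,145,90,90,6,'pics/o1.png')
big(s,'side',k,seg,260,110,80,85,7,'pics/o2.png')
seg=[((-115,85,180),(-115,-85,180)),((117,120,130),(117,-120,130)),((117,120,130),(-117,120,130)),((117,-120,130),(-117,-120,130)),((-119,100,180),(-119,-100,180))]
big(t,'top',b,seg,340,140,145,130,5,'pics/o3.png',(0,0,255))
big(s,'side',b,seg,265,220,180,170,4,'pics/o4.png',(0,0,255))
E
```

```text
[ 0.52681419 -0.23627462  0.20975834] [[-1.6, -2.2], [1.0, -2.7], [3.5, -3.1], [2.7, -1.3], [0.1, 0.8], [-0.7, 0.2], [1.4, 1.2], [1.6, 0.5], [-0.5, -1.0], [-2.6, 0.2]]
[ 0.5570543   0.2413403  -0.33817373] [[0.7, 3.3], [-2.4, 3.4], [0.3, -0.4], [3.1, -2.0], [-1.0, 0.3], [-0.9, 0.2], [1.4, 36.3], [-0.4, -0.7], [1.7, -0.2]]
```

```bash
python3 - <<'E'
import cv2,numpy as np
a=[cv2.imread(f'pics/o{i}.png') for i in(1,2)]
h=max(x.shape[0] for x in a)
a=[cv2.copyMakeBorder(x,0,h-x.shape[0],0,0,cv2.BORDER_CONSTANT) for x in a]
c=np.hstack(a); print(c.shape); cv2.imwrite('pics/o12.png',cv2.resize(c,(800,int(c.shape[0]*800/c.shape[1]))))
E
```

```text
(595, 1100, 3)
```

View pics/o1.png

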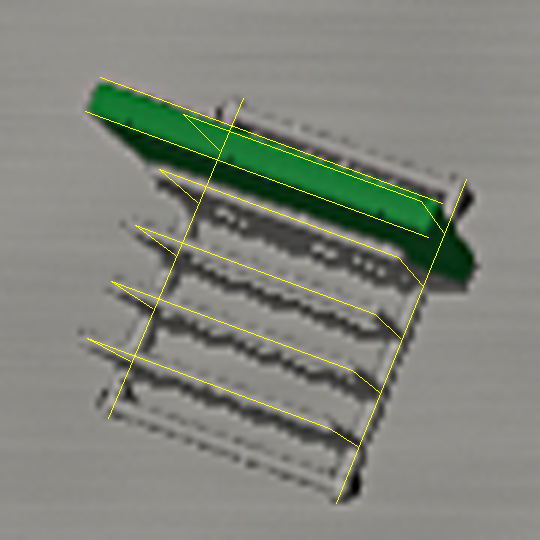

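View pics/o2.png

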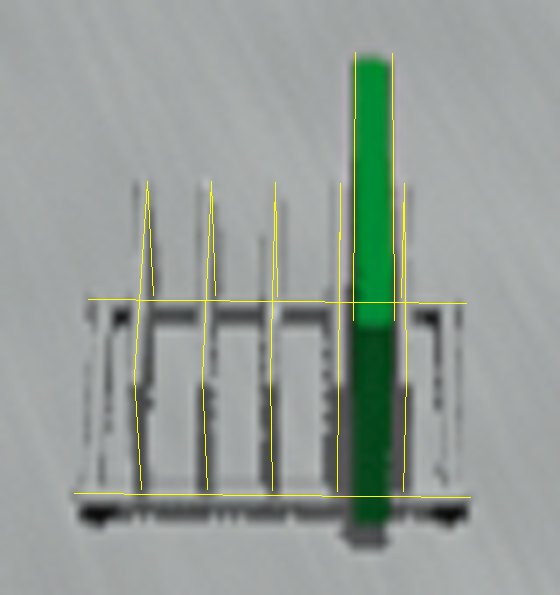

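View pics/o3.png

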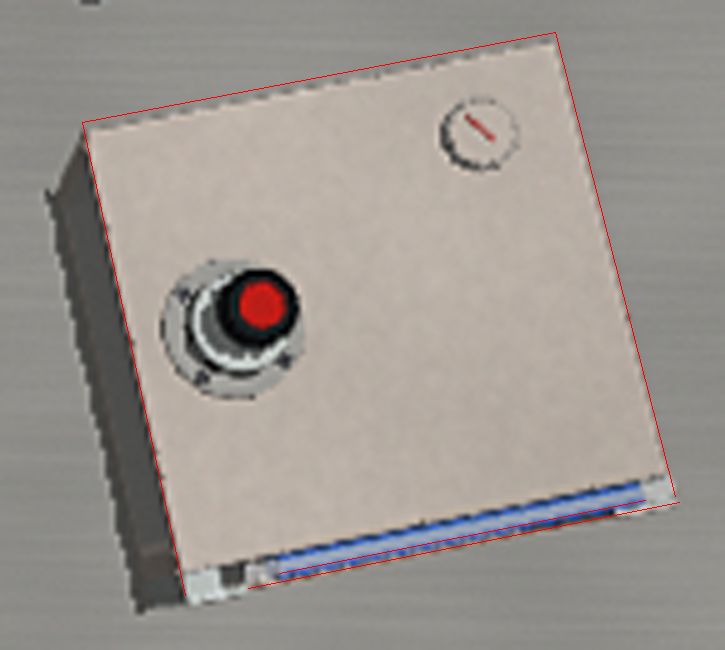

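View pics/o4.png

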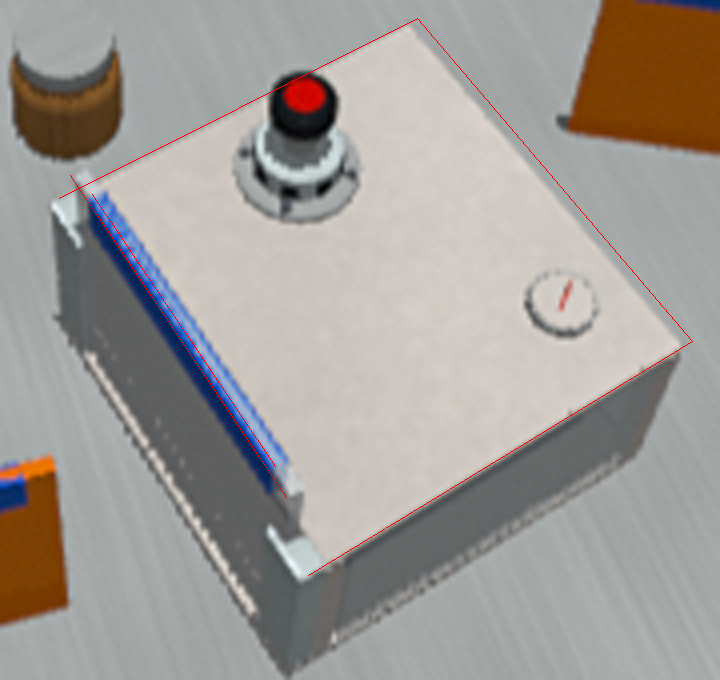

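```bash
python3 - <<'E'
from h import *
m=lambda *a: np.array(a)/1000
ob=[("top",m(0,70,199),(392,201)),("side",m(0,70,199),(340.8,244)),
("top",m(-115,85,180),(395.5,253.3)),("top",m(-115,-85,180),(468.2,238.7)),
("side",m(-115,85,180),(289.5,269.5)),("side",m(-115,-85,180),(335.2,335.7))]
b,r=fit(ob,[.4,-.2,.2]); print(b,r.round(1).tolist())
ob=[("top",m(-79,55,10),(197,211)),("top",m(-79,-55,10),(238,225)),("top",m(79,-55,10),(257,175)),("top",m(79,55,10),(217,163)),
("top",m(39,75,129),(195.5,160)),("top",m(39,-75,129),(253,181)),("side",m(39,75,129),(312.8,118.5)),("side",m(39,-75,129),(313,156)),
("top",m(-52,55,78),(193.3,200.5)),("top",m(-26,55,78),(197.5,192.5)),("top",m(0,55,78),(200.3,182)),("top",m(26,55,78),(205.5,173.5)),
("side",m(-79,-55,11),(270.5,181)),("side",m(79,-55,11),(325.5,181)),("side",m(-52,55,78),(280.3,136)),("side",m(-26,55,78),(289.3,136)),("side",m(-52,-55,14),(279.7,180)),("side",m(-26,-55,14),(289,180)),("side",m(0,-55,14),(298.5,180))]
k,r=fit(ob,[.45,.25,-.3]); print(k,r.round(1).tolist())
np.save('poses.npy',[b,k])
print('knob',w(b,m(0,70,189)),'grip',w(b,m(-115,0,166)))
for n,x in zip('abc',(-39,-13,13)): print(n,w(k,m(x,0,14)))
s,Rm=R(); print(Rm.round(3), s['position'])
# check TCP? jar, bottle
c=C['top']
def ray(n,uv,z):
    c=C[n];d=c['R'].T@np.linalg.solve(c['K'],[*uv,1]);o=-c['R'].T@c['t'];return o+d*(z-o[2])/d[2]
print('jar',ray('top',(320,240),.085),ray('side',(281.5,231),.085))
E
```

```text
[ 0.52921622 -0.23651371  0.21471707] [[0.3, -0.1], [0.0, -0.5], [0.2, -0.0], [0.7, -0.5], [-0.8, -1.4], [-0.2, 0.3]]
[ 0.55660771  0.24105861 -0.33071171] [[0.9, 3.7], [-2.0, 3.5], [0.2, -0.5], [3.0, -1.8], [-0.6, 0.6], [-0.8, 0.1], [-0.2, -1.4], [-0.0, -0.7], [1.0, 0.8], [0.8, -0.7], [1.9, 0.4], [0.6, -0.4], [-0.4, -0.7], [1.3, -0.5], [-0.1, -0.4], [0.2, -0.4], [0.1, -0.4], [0.1, -0.4], [-0.0, -0.3]]
knob [[ 0.51430125 -0.16812114  0.189     ]] grip [[ 0.416857   -0.26101687  0.166     ]]
a [[0.51972106 0.25372254 0.014     ]]
b [[0.54431216 0.24527992 0.014     ]]
c [[0.56890326 0.2368373  0.014     ]]
[[-0.001  0.38   0.925]
 [-0.002  0.925 -0.38 ]
 [-1.    -0.002 -0.   ]] [0.22790461 0.55476647 0.23024658]
jar [ 0.43185869 -0.00990619  0.085     ] [ 0.42940087 -0.01642497  0.085     ]
```

```bash
cat >> h.py <<'E'
def goto(pos=None,ang=None):
    s,M=R(); a=np.arctan2(M[1,1],M[0,1]); print('t',round(s['time'],2),'pos',s['position'].round(4),'ang',a.round(4),'tilt',M[:,0].round(3),'F',s['ft_force'].round(1),'w',round(s['gripper_width'],4))
    if ang is not None: print('yaw needed',round(a-ang,4))
    if pos is not None: print('offset cm tool', (M.T@(np.array(pos)-s['position'])*100).round(2))
E
python3 -m handwheel '{"offset":[[-0.5,0,0],[-0.5,0,0],[-0.5,0,0],[-0.5,0,0],[0,0,0]],"yaw":[0.18,0.18,0.18,0.18,0.18]}' -1
python3 -m handwheel '{"offset":[[0,0,0],[0,0,0]],"yaw":[0.066,0]}'
python3 -c "
from h import *
goto([.5143,-.1681,.25],.2147)"
```

```text
time: 0.72
position: [0.228, 0.555, 0.2512]
eef_rot: [1.004, 1.327, -1.004]
ft_force: [-0.2, -0.1, -0.3]
gripper_width: 0.0855
time: 0.98
position: [0.228, 0.5549, 0.2507]
eef_rot: [1.048, 1.303, -1.05]
ft_force: [0.1, 0.4, 0.5]
gripper_width: 0.0853
t 0.97 pos [0.228  0.5549 0.2507] ang 0.2157 tilt [-0.    -0.001 -1.   ] F [0.1 0.4 0.5] w 0.0853
yaw needed 0.001
offset cm tool [ 0.12 12.5  76.75]
```

```bash
python3 -m handwheel '{"offset":[[0,0.8,5],[0,0.8,5],[0,0.8,5],[0,0.8,5],[0,0.8,5]],"yaw":[0,0,0,0,0]}'
python3 -m handwheel '{"offset":[[0,0.8,5],[0,0.8,5],[0,0.8,5],[0,0.8,5],[0,0.8,5]],"yaw":[0,0,0,0,0]}'
python3 -m handwheel '{"offset":[[0,0.9,5],[0,0.9,5],[0,0.9,5],[0,0.9,5],[0,0.9,1.7]],"yaw":[0,0,0,0,0]}'
python3 -m handwheel '{"offset":[[0,0,0]],"yaw":[0]}'
python3 -c "
from h import *
goto([.5143,-.1681,.17],.2147)
cv2.imwrite('pics/t1.png',grab_frame('top')); cv2.imwrite('pics/s1.png',grab_frame('side'))
crop(cv2.imread('pics/t1.png'),340,140,145,115,5,'pics/t1c.png')
crop(cv2.imread('pics/s1.png'),290,150,130,110,6,'pics/s1c.png')"
```

```text
time: 1.6
position: [0.3207, 0.3177, 0.2511]
eef_rot: [1.048, 1.304, -1.048]
ft_force: [1.4, 0.7, 0.0]
gripper_width: 0.0855
time: 2.22
position: [0.4131, 0.082, 0.2512]
eef_rot: [1.048, 1.304, -1.048]
ft_force: [-0.1, -0.6, -0.3]
gripper_width: 0.0856
time: 2.85
position: [0.5033, -0.1215, 0.2504]
eef_rot: [1.05, 1.304, -1.051]
ft_force: [0.5, 1.2, 0.3]
gripper_width: 0.0855
time: 2.98
position: [0.5032, -0.1198, 0.2503]
eef_rot: [1.05, 1.305, -1.051]
ft_force: [-1.7, -0.0, -0.2]
gripper_width: 0.0852
t 2.98 pos [ 0.5032 -0.1198  0.2503] ang 0.2143 tilt [-0.002  0.001 -1.   ] F [-1.7 -0.  -0.2] w 0.0852
yaw needed -0.0004
offset cm tool [8.03 0.07 4.96]
```

View pics/t1c.png

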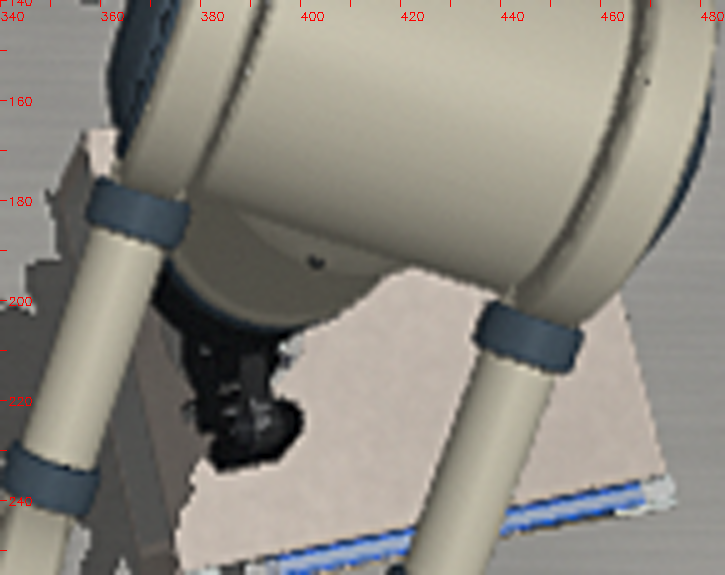

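View pics/s1c.png

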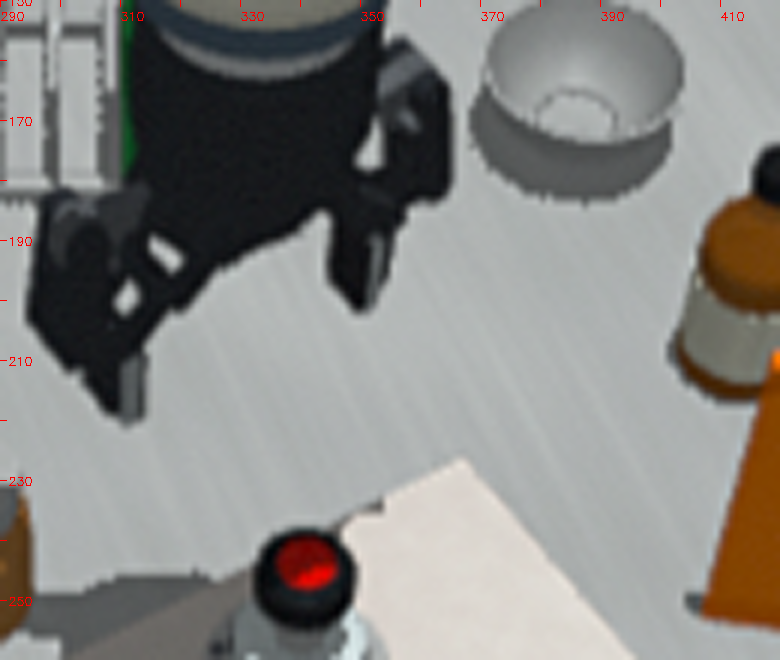

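The gripper is open, short of the knob by 5 cm; the knob head is at side (341,246). Move over it, then down.

```bash
python3 -m handwheel '{"offset":[[0,0,2.5],[0,0.1,2.4],[0,0,0]],"yaw":[0,0,0]}'
python3 -c "
from h import *
goto([.5143,-.1681,.17],.2147)
cv2.imwrite('pics/s2.png',grab_frame('side'))
crop(cv2.imread('pics/s2.png'),290,180,130,100,6,'pics/s2c.png')"
```

```text
time: 3.45
position: [0.5145, -0.1673, 0.251]
eef_rot: [1.05, 1.303, -1.05]
ft_force: [0.2, 0.4, -0.5]
gripper_width: 0.0851
t 3.45 pos [ 0.5145 -0.1673  0.251 ] ang 0.214 tilt [-0.001  0.    -1.   ] F [ 0.2  0.4 -0.5] w 0.0851
yaw needed -0.0007
offset cm tool [ 8.1  -0.03  0.08]
```

View pics/s2c.png

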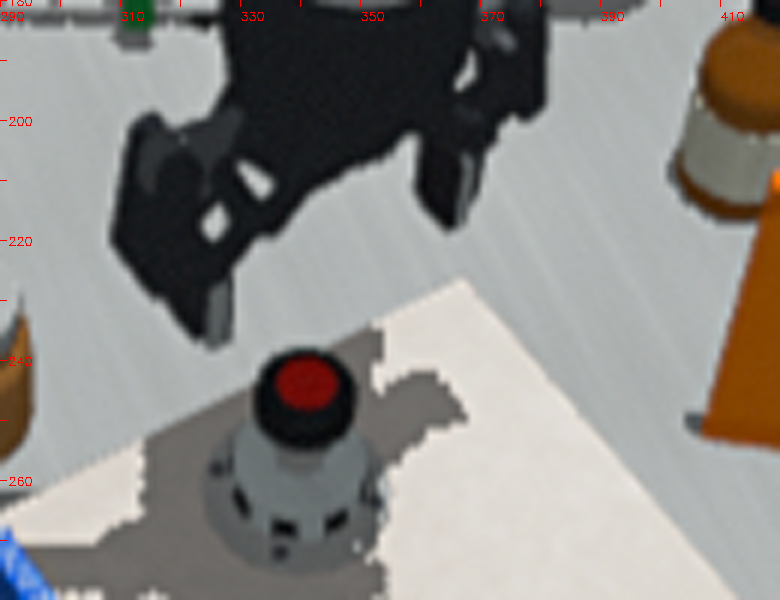

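The tips at side (326,237) and (364,218) straddle the knob (339,243). Go down and close.

```bash
python3 -m handwheel '{"offset":[[2,0,0.1],[2,0,0],[2,0,0],[2,0,0],[0,0,0]],"yaw":[0,0,0,0,0]}'
python3 -m handwheel '{"offset":[[0,0,0],[0,0,0],[0,0,0],[0,0,0],[0,0,0]],"yaw":[0,0,0,0,0]}' 1
python3 -m handwheel '{"offset":[[0,0,0]],"yaw":[0]}'
python3 -c "
from h import *
goto([.5143,-.1681,.17],.2147)"
```

```text
time: 4.12
position: [0.5138, -0.1669, 0.1689]
eef_rot: [1.049, 1.307, -1.051]
ft_force: [-0.8, -0.3, -0.2]
gripper_width: 0.0854
time: 4.75
position: [0.5137, -0.168, 0.1728]
eef_rot: [1.049, 1.303, -1.052]
ft_force: [-6.9, -0.3, 5.8]
gripper_width: 0.0339
time: 4.88
position: [0.5137, -0.168, 0.1728]
eef_rot: [1.049, 1.303, -1.052]
ft_force: [-6.6, -0.0, 4.5]
gripper_width: 0.0334
t 4.88 pos [ 0.5137 -0.168   0.1728] ang 0.2142 tilt [-0.001 -0.001 -1.   ] F [-6.6 -0.   4.5] w 0.0334
yaw needed -0.0005
offset cm tool [0.28 0.05 0.03]
```

```bash
python3 -m handwheel '{"offset":[[-0.4,0,0],[-0.4,0,0],[-0.4,0,0],[-0.4,0,0],[-0.4,0,0]],"yaw":[0,0,0,0,0]}'
python3 -m handwheel '{"offset":[[0,0,0],[0,0,0]],"yaw":[0,0]}'
python3 -c "
from h import *
goto([.5143,-.1681,.19],.2147)
cv2.imwrite('pics/s3.png',grab_frame('side'))
crop(cv2.imread('pics/s3.png'),290,180,130,100,6,'pics/s3c.png')"
```

```text
time: 5.5
position: [0.5137, -0.1679, 0.1922]
eef_rot: [1.049, 1.304, -1.052]
ft_force: [-8.0, -2.3, 1.1]
gripper_width: 0.0336
time: 5.75
position: [0.5138, -0.168, 0.1923]
eef_rot: [1.049, 1.304, -1.052]
ft_force: [-7.9, -2.7, 2.8]
gripper_width: 0.034
t 5.75 pos [ 0.5138 -0.168   0.1923] ang 0.2142 tilt [-0.002 -0.001 -1.   ] F [-7.9 -2.7  2.8] w 0.034
yaw needed -0.0005
offset cm tool [0.23 0.05 0.03]
```

View pics/s3c.png

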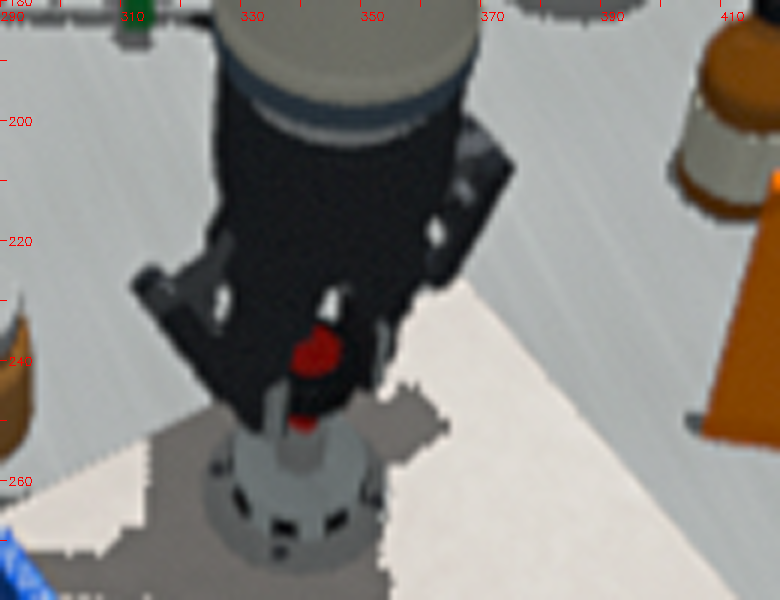

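The red stem shows under the head at side (338,250), so the knob rose by about 19.5 mm. Release and retreat, then check.

```bash
python3 -m handwheel '{"offset":[[-0.1,0,0],[0,0,0]],"yaw":[0,0]}'
python3 -m handwheel '{"offset":[[0,0,0],[0,0,0],[0,0,0],[0,0,0],[0,0,0]],"yaw":[0,0,0,0,0]}' -1
python3 -m handwheel '{"offset":[[-2.5,0,0],[-2.5,0,0],[-2.5,0,0],[0,0,0]],"yaw":[0,0,0,0]}'
python3 -c "
from h import *
goto([.4169,-.2610,.26],.2147)
cv2.imwrite('pics/s4.png',grab_frame('side'))
crop(cv2.imread('pics/s4.png'),270,180,130,100,6,'pics/s4c.png')"
```

```text
time: 6.05
position: [0.5137, -0.1679, 0.1929]
eef_rot: [1.049, 1.304, -1.052]
ft_force: [-7.6, -2.4, 1.1]
gripper_width: 0.0335
time: 6.68
position: [0.5148, -0.1674, 0.1923]
eef_rot: [1.049, 1.303, -1.049]
ft_force: [-0.5, -0.1, 0.3]
gripper_width: 0.0854
time: 7.18
position: [0.5154, -0.1677, 0.2696]
eef_rot: [1.05, 1.299, -1.048]
ft_force: [1.6, 1.1, 0.1]
gripper_width: 0.0854
t 7.17 pos [ 0.5154 -0.1677  0.2696] ang 0.2151 tilt [ 0.004 -0.002 -1.   ] F [1.6 1.1 0.1] w 0.0854
yaw needed 0.0004
offset cm tool [  0.94 -11.62   7.01]
```

View pics/s4c.png

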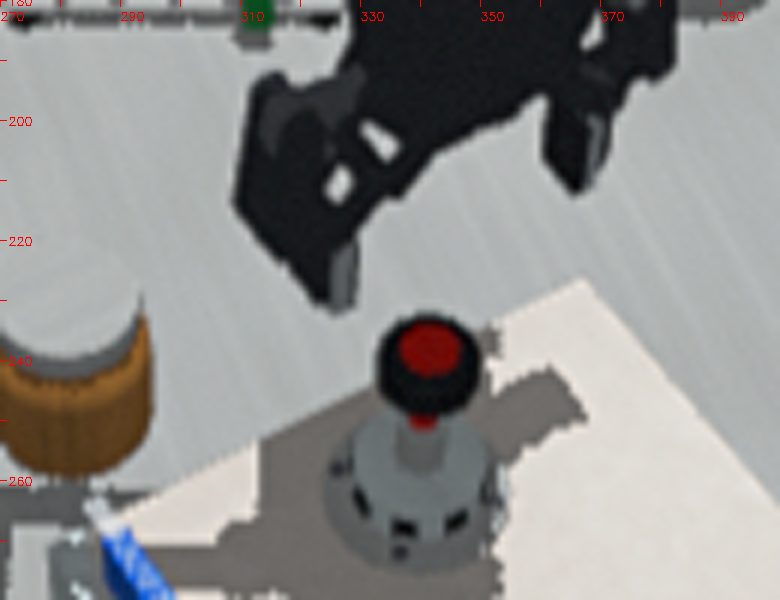

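The knob stays out after release: dot at side (340,238), red stem at (338,250). Now move over the panel grip.

```bash
python3 -m handwheel '{"offset":[[0,-2.9,1.8],[0,-2.9,1.8],[0,-2.9,1.8],[0,-2.9,1.6],[0,0,0]],"yaw":[0,0,0,0,0]}'
python3 -m handwheel '{"offset":[[3,0,0],[3,0,0],[0,0,0]],"yaw":[0,0,0]}'
python3 -c "
from h import *
b=np.load('poses.npy')[0]
print(proj('side',w(b,np.array([[0,70,199],[0,70,219]])/1000)))
goto([.4169,-.2610,.147],.2147)
cv2.imwrite('pics/s5.png',grab_frame('side'));cv2.imwrite('pics/t5.png',grab_frame('top'))
crop(cv2.imread('pics/s5.png'),260,220,130,120,6,'pics/s5c.png')
crop(cv2.imread('pics/t5.png'),360,190,130,80,6,'pics/t5c.png')"
```

```text
time: 7.85
position: [0.4149, -0.2615, 0.2657]
eef_rot: [1.052, 1.304, -1.052]
ft_force: [-0.1, 0.6, 0.2]
gripper_width: 0.0853
time: 8.22
position: [0.4157, -0.2591, 0.2034]
eef_rot: [1.05, 1.311, -1.05]
ft_force: [0.8, 0.8, -0.2]
gripper_width: 0.0855
[[340.83758687 243.5325113 ]
 [341.38840971 237.82767593]]
t 8.22 pos [ 0.4157 -0.2591  0.2034] ang 0.2158 tilt [-0.005  0.004 -1.   ] F [ 0.8  0.8 -0.2] w 0.0855
yaw needed 0.0011
offset cm tool [5.64 0.11 0.24]
```

View pics/s5c.png

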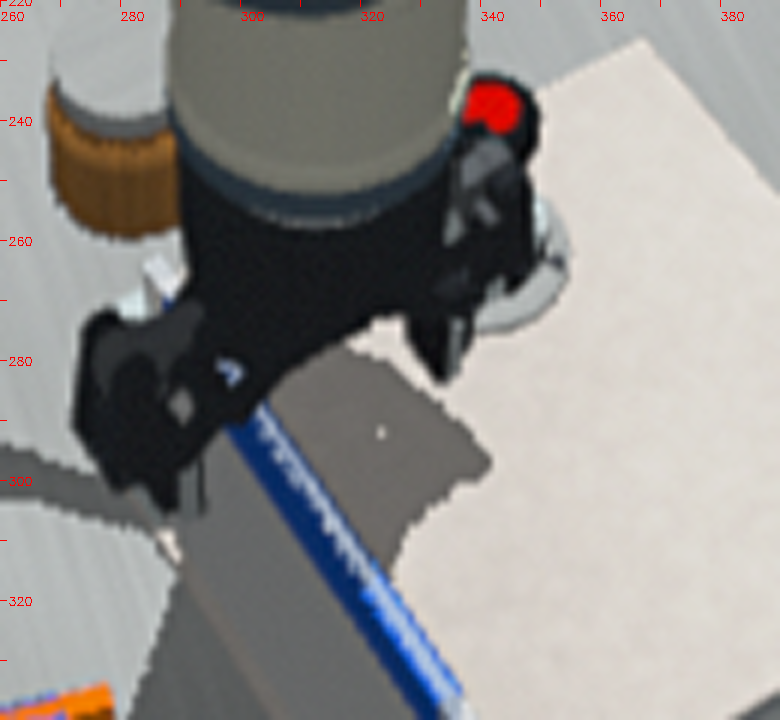

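View pics/t5c.png

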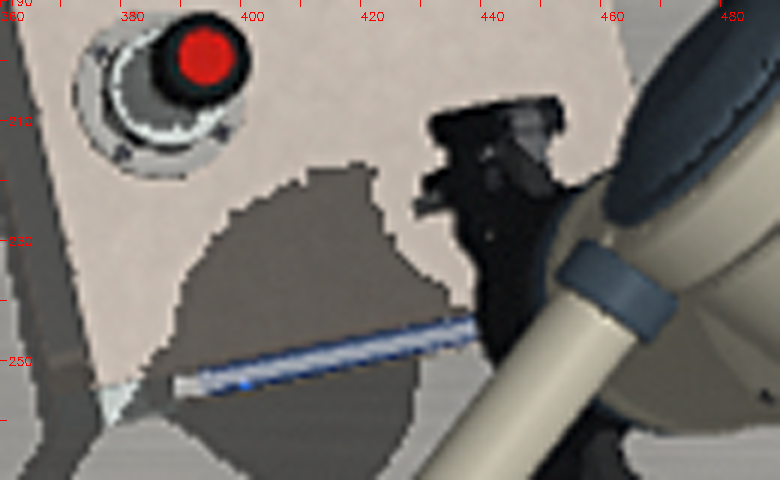

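The dot at side (341,237) matches the 20 mm projection (237.8), so the vent is open. The jaws straddle the blue strip. Go down and grip.

```bash
python3 -m handwheel '{"offset":[[2,0.1,0.2],[2,0,0],[1.6,0,0],[0,0,0]],"yaw":[0,0,0,0]}'
python3 -c "
from h import *
goto([.4169,-.2610,.147],.2147)"
python3 -m handwheel '{"offset":[[0,0,0],[0,0,0],[0,0,0],[0,0,0],[0,0,0]],"yaw":[0,0,0,0,0]}' 1
python3 -m handwheel '{"offset":[[0,0,0],[0,0,0],[0,0,0]],"yaw":[0,0,0]}'
python3 -c "
from h import *
goto([.4169,-.2610,.147],.2147)"
```

```text
time: 8.82
position: [0.4169, -0.2617, 0.1489]
eef_rot: [1.05, 1.307, -1.05]
ft_force: [1.0, -0.3, -1.1]
gripper_width: 0.0852
t 8.82 pos [ 0.4169 -0.2617  0.1489] ang 0.2149 tilt [-0.003  0.002 -1.   ] F [ 1.  -0.3 -1.1] w 0.0852
yaw needed 0.0002
offset cm tool [ 0.19  0.02 -0.07]
time: 9.45
position: [0.4179, -0.2625, 0.1518]
eef_rot: [1.049, 1.302, -1.049]
ft_force: [-0.3, -0.8, 1.3]
gripper_width: 0.0088
time: 9.82
position: [0.4179, -0.2625, 0.1518]
eef_rot: [1.049, 1.302, -1.049]
ft_force: [-0.4, -0.0, 3.8]
gripper_width: 0.0091
t 9.82 pos [ 0.4179 -0.2625  0.1518] ang 0.215 tilt [ 0.001 -0.001 -1.   ] F [-0.4 -0.   3.8] w 0.0091
yaw needed 0.0003
offset cm tool [ 0.48 -0.07 -0.17]
```

```bash
python3 -m handwheel '{"offset":[[-0.5,0,0],[-1,0,0],[-1,0,0],[-1,0,0],[0,0,0]],"yaw":[0,0,0,0,0]}'
python3 -c "
from h import *
goto([.4179,-.2625,.30],.2147)"
```

```text
time: 10.45
position: [0.4181, -0.2627, 0.1877]
eef_rot: [1.049, 1.301, -1.049]
ft_force: [0.3, 0.4, -2.9]
gripper_width: 0.0084
t 10.45 pos [ 0.4181 -0.2627  0.1877] ang 0.2149 tilt [ 0.002 -0.001 -1.   ] F [ 0.3  0.4 -2.9] w 0.0084
yaw needed 0.0002
offset cm tool [-11.23  -0.    -0.  ]
```

```bash
python3 -m handwheel '{"offset":[[-1.5,0,0],[-1.5,0,0],[-1.5,0,0],[-1.5,0,0],[-1.5,0,0]],"yaw":[0,0,0,0,0]}'
python3 -m handwheel '{"offset":[[-1.5,0,0],[-1.5,0,0],[-1.5,0,0],[-1,0,0],[0,0,0]],"yaw":[0,0,0,0,0]}'
python3 -c "
from h import *
k=np.load('poses.npy')[1]
a=w(k,[-.039,0,.014])[0]; print(a)
goto([a[0],a[1],.31],-.3307)
cv2.imwrite('pics/s6.png',grab_frame('side'))"
```

```text
time: 11.08
position: [0.4178, -0.2624, 0.2625]
eef_rot: [1.049, 1.303, -1.049]
ft_force: [0.3, -0.3, -3.5]
gripper_width: 0.0087
time: 11.7
position: [0.418, -0.2625, 0.3173]
eef_rot: [1.049, 1.302, -1.049]
ft_force: [-0.4, 0.0, -3.5]
gripper_width: 0.009
[0.51972106 0.25372254 0.014     ]
t 11.7 pos [ 0.418  -0.2625  0.3173] ang 0.215 tilt [ 0.001 -0.001 -1.   ] F [-0.4  0.  -3.5] w 0.009
yaw needed 0.5457
offset cm tool [  0.69  20.95 -48.26]
```

View pics/s6.png

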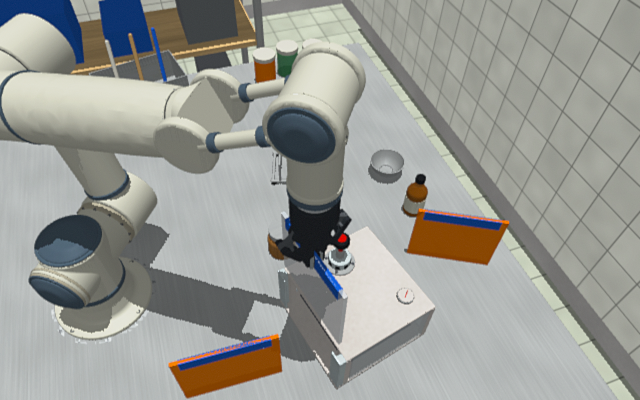

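The panel is clear of the guides, hanging at side (335,290) and upright. The knob is still out. Carry it to slot a, which is the farthest from the board.

```bash
python3 -m handwheel '{"offset":[[0,0,-2],[0,0,-4],[0,0,-4],[0,0,-4],[0,0,-4]],"yaw":[0,0,0,0,0]}'
python3 -m handwheel '{"offset":[[0,1.5,-3],[0,2.5,-3],[0,2.5,-3],[0,2.5,-3],[0,2.5,-3]],"yaw":[0,0,0,0,0]}'
python3 -m handwheel '{"offset":[[0,2.5,-3],[0,2.5,-3],[0,2.5,-3],[0,1.5,-3],[0,0,0]],"yaw":[0,0,0,0,0]}'
python3 -m handwheel '{"offset":[[0,0,0],[0,0,0],[0,0,0],[0,0,0],[0,0,0]],"yaw":[0.1,0.15,0.15,0.14,0]}'
python3 -c "
from h import *
goto([.5197,.2537,.26],-.3307)
s,M=R(); print(s['moment'].round(2))
cv2.imwrite('pics/s7.png',grab_frame('side'));cv2.imwrite('pics/t7.png',grab_frame('top'))"
```

```text
time: 12.38
position: [0.3783, -0.0845, 0.3158]
eef_rot: [1.049, 1.304, -1.049]
ft_force: [0.0, -0.1, -4.2]
gripper_width: 0.0091
time: 13.0
position: [0.4592, 0.0865, 0.3158]
eef_rot: [1.049, 1.304, -1.049]
ft_force: [-0.0, -0.1, -2.8]
gripper_width: 0.009
time: 13.62
position: [0.5211, 0.2235, 0.3146]
eef_rot: [1.045, 1.307, -1.049]
ft_force: [-1.1, -0.1, -2.0]
gripper_width: 0.0091
time: 14.25
position: [0.5213, 0.2206, 0.3163]
eef_rot: [1.443, 1.038, -1.444]
ft_force: [-1.4, -0.7, -3.0]
gripper_width: 0.0088
t 14.25 pos [0.5213 0.2206 0.3163] ang -0.3241 tilt [-0. -0. -1.] F [-1.4 -0.7 -3. ] w 0.0088
yaw needed 0.0066
offset cm tool [ 5.62 -1.21 -3.09]
[-0.04  0.02  0.  ]
```

View pics/s7.png

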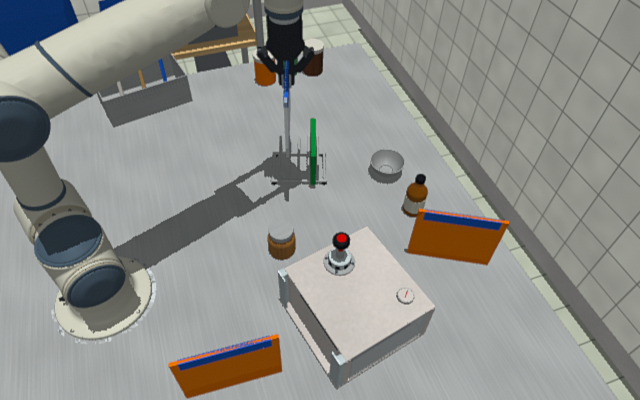

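View pics/t7.png

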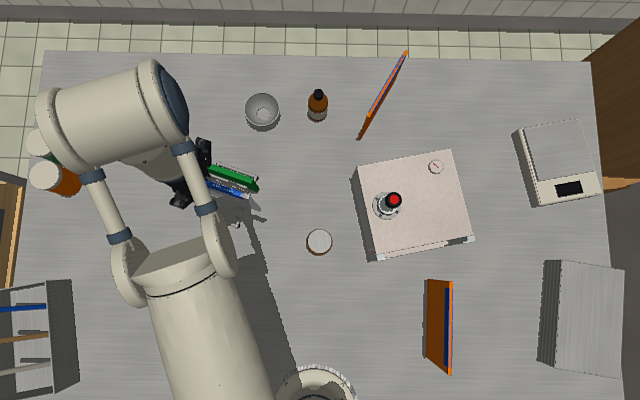

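Panel foot at side (287,198) hangs above the rack, the box behind is empty at the front and the knob is still out. Align above slot a and come down short of the loops.

```bash
python3 -m handwheel '{"offset":[[1.5,-0.6,-1.5],[2,-0.6,-1.6],[2,0,0],[2,0,0],[0.5,0,0]],"yaw":[0,0,0.007,0,0]}'
python3 -m handwheel '{"offset":[[0,0,0],[0,0,0]],"yaw":[0,0]}'
python3 -c "
from h import *
goto([.5197,.2537,.157],-.3307)
cv2.imwrite('pics/s8.png',grab_frame('side'));cv2.imwrite('pics/t8.png',grab_frame('top'))
crop(cv2.imread('pics/s8.png'),250,90,100,105,5,'pics/s8c.png')
crop(cv2.imread('pics/t8.png'),160,140,120,100,6,'pics/t8c.png')
s,M=R(); P=s['position']; 
k=np.load('poses.npy')[1]
for ly in(-.1,.1):
  for lz in (-.0,):
    X=np.array([P[0],P[1],P[2]-.1418])-ly*M[:,2]; print(ly,proj('side',X),proj('top',X))
"
```

```text
time: 14.98
position: [0.5193, 0.255, 0.2324]
eef_rot: [1.444, 1.036, -1.453]
ft_force: [-0.4, 0.5, -2.8]
gripper_width: 0.009
time: 15.22
position: [0.5208, 0.2546, 0.2372]
eef_rot: [1.45, 1.033, -1.448]
ft_force: [-0.9, -0.2, -3.5]
gripper_width: 0.0086
t 15.22 pos [0.5208 0.2546 0.2372] ang -0.3317 tilt [ 0.001  0.001 -1.   ] F [-0.9 -0.2 -3.5] w 0.0086
yaw needed -0.001
offset cm tool [ 8.02 -0.08  0.13]
-0.1 [[283.16277019 170.96103146]] [[251.95863483 215.88187289]]
0.1 [[285.46426566 119.99962599]] [[177.29635918 188.79043828]]
```

View pics/s8c.png

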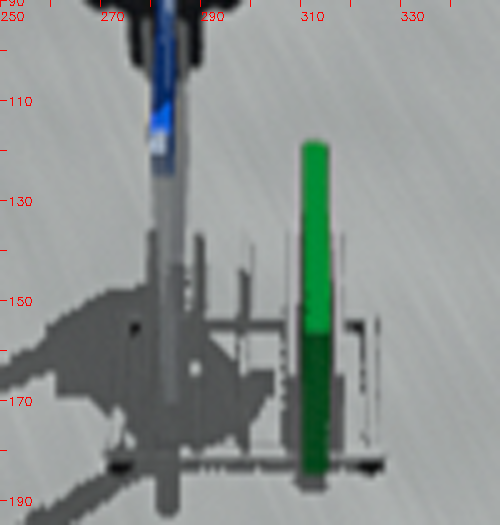

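View pics/t8c.png

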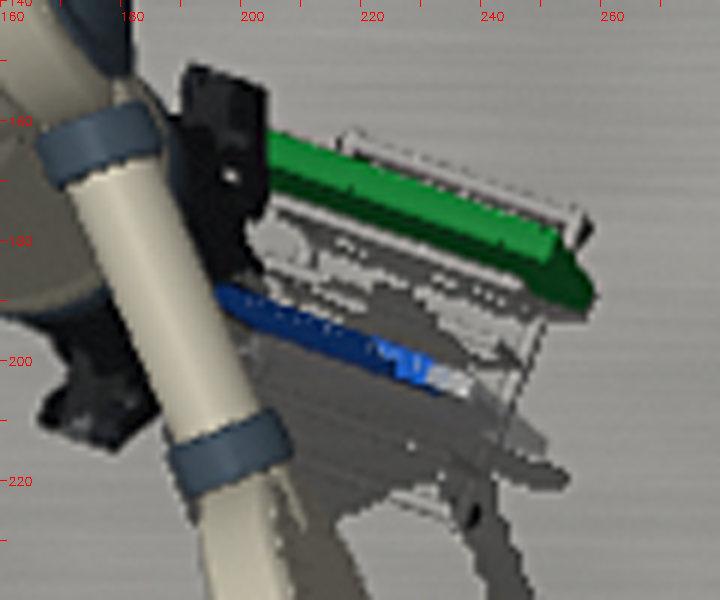

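The panel's lower near corner at side (283,170) agrees with the predicted 283.2. It lies midway between the loops at x = 280 and 289. Lower it.

```bash
python3 -m handwheel '{"offset":[[1,-0.1,0],[1,0,0],[1,0,0],[0,0,0]],"yaw":[0,0,0,0]}'
python3 -m handwheel '{"offset":[[1,0,0],[1,0,0],[1,0,0],[0.5,0,0],[0,0,0]],"yaw":[0,0,0,0,0]}'
python3 -c "
from h import *
goto([.5197,.2537,.1558],-.3307)
cv2.imwrite('pics/s9.png',grab_frame('side'))
crop(cv2.imread('pics/s9.png'),250,90,100,105,5,'pics/s9c.png')"
```

```text
time: 15.82
position: [0.519, 0.2543, 0.2044]
eef_rot: [1.447, 1.034, -1.452]
ft_force: [-0.1, 0.2, -3.3]
gripper_width: 0.0085
time: 16.45
position: [0.5194, 0.2545, 0.1706]
eef_rot: [1.448, 1.034, -1.45]
ft_force: [0.6, -0.1, -2.8]
gripper_width: 0.0088
t 16.45 pos [0.5194 0.2545 0.1706] ang -0.332 tilt [-0.001 -0.    -1.   ] F [ 0.6 -0.1 -2.8] w 0.0088
yaw needed -0.0013
offset cm tool [1.48 0.06 0.06]
```

View pics/s9c.png

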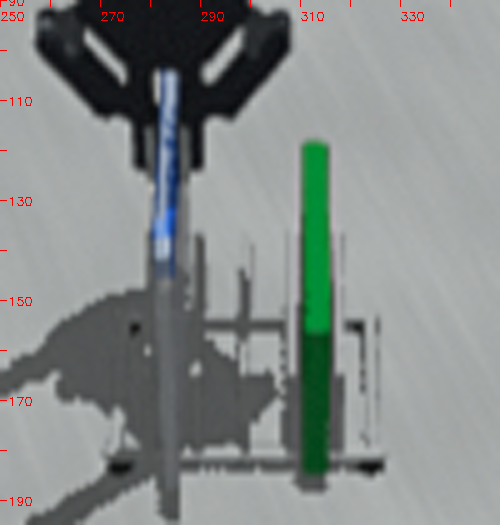

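No contact so far, and the panel hangs between the loops. Last 1.5 cm slowly, watching the force.

```bash
python3 -m handwheel '{"offset":[[0.5,0,0],[0.4,0,0],[0.2,0,0],[0.2,0,0],[0,0,0]],"yaw":[0,0,0,0,0]}'
python3 -m handwheel '{"offset":[[0.1,0,0],[0,0,0]],"yaw":[0,0]}'

```

```text
time: 17.12
position: [0.5195, 0.2545, 0.1581]
eef_rot: [1.449, 1.034, -1.45]
ft_force: [-0.5, -0.1, -2.7]
gripper_width: 0.0092
time: 17.38
position: [0.5196, 0.2546, 0.1573]
eef_rot: [1.449, 1.033, -1.449]
ft_force: [-0.4, 0.4, -3.2]
gripper_width: 0.009
```

```bash
for i in 1 2 3; do python3 -m handwheel '{"offset":[[0.1,0,0],[0,0,0]],"yaw":[0,0]}' | sed -n '1,4p'; done

```

```text
time: 17.62
position: [0.5195, 0.2546, 0.1562]
eef_rot: [1.449, 1.034, -1.45]
ft_force: [-0.0, -0.2, -2.9]
time: 17.88
position: [0.5197, 0.2546, 0.1557]
eef_rot: [1.45, 1.033, -1.449]
ft_force: [-0.4, -0.2, -1.1]
time: 18.12
position: [0.5199, 0.2547, 0.1556]
eef_rot: [1.451, 1.033, -1.448]
ft_force: [-1.7, -0.2, 5.5]
```

Seated (force z rose from -2.9 to +5.5 N). Release and rise.

```bash
python3 -m handwheel '{"offset":[[0,0,0],[0,0,0],[0,0,0],[0,0,0],[0,0,0]],"yaw":[0,0,0,0,0]}' -1
python3 -m handwheel '{"offset":[[-2,0,0],[-3,0,0],[-3,0,0],[-3,0,0],[0,0,0]],"yaw":[0,0,0,0,0]}'
python3 -c "
from h import *
goto([.5143,-.1681,.26],.2147)
cv2.imwrite('pics/s10.png',grab_frame('side'));cv2.imwrite('pics/t10.png',grab_frame('top'))
crop(cv2.imread('pics/s10.png'),250,90,100,105,5,'pics/s10c.png')"
```

```text
time: 18.75
position: [0.5196, 0.2546, 0.1542]
eef_rot: [1.449, 1.033, -1.45]
ft_force: [-0.1, 1.0, -0.0]
gripper_width: 0.0851
time: 19.38
position: [0.5205, 0.255, 0.2693]
eef_rot: [1.456, 1.032, -1.442]
ft_force: [1.1, -0.4, 0.3]
gripper_width: 0.0854
t 19.38 pos [0.5205 0.255  0.2693] ang -0.332 tilt [ 0.007  0.003 -1.   ] F [ 1.1 -0.4  0.3] w 0.0854
yaw needed -0.5467
offset cm tool [ 0.8  13.19 40.2 ]
```

View pics/s10c.png

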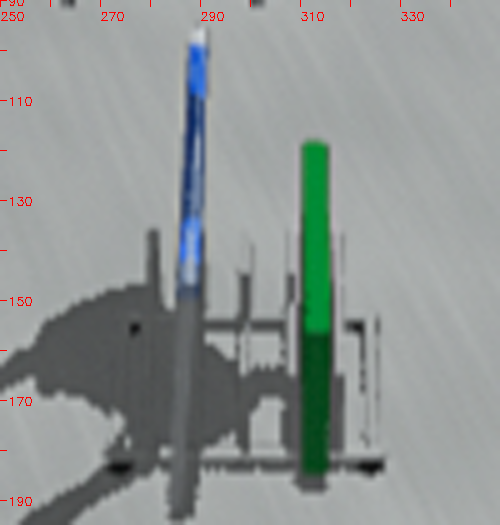

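The panel stands in slot a, blue edge up, leaning slightly against the loop (strip at side 289,98 to 286,148). Board unchanged. Now back to the knob with the fingers shut to push it.

```bash
python3 -m handwheel '{"offset":[[0,1.3,4],[0,1.3,4],[0,1.3,4],[0,1.3,4],[0,1.3,4]],"yaw":[0,0,0,0,0]}' 1
python3 -m handwheel '{"offset":[[0,1.3,4],[0,1.3,4],[0,1.3,4],[0,1.3,4],[0,1.4,4.1]],"yaw":[0,0,0,0,0]}'
python3 -m handwheel '{"offset":[[0,0,0],[0,0,0]],"yaw":[0,0]}'
python3 -c "
from h import *
goto([.5143,-.1681,.222])"
```

```text
time: 20.1
position: [0.5152, 0.043, 0.2627]
eef_rot: [1.448, 1.035, -1.451]
ft_force: [0.8, 0.3, -0.2]
gripper_width: -0.0003
time: 20.72
position: [0.5121, -0.1684, 0.2627]
eef_rot: [1.449, 1.036, -1.451]
ft_force: [0.2, 0.8, 0.7]
gripper_width: -0.0002
time: 20.98
position: [0.5125, -0.1668, 0.2632]
eef_rot: [1.449, 1.035, -1.451]
ft_force: [0.5, -0.2, -0.0]
gripper_width: -0.0002
t 20.98 pos [ 0.5125 -0.1668  0.2632] ang -0.3323 tilt [-0.002  0.001 -1.   ] F [ 0.5 -0.2 -0. ] w -0.0002
offset cm tool [4.12 0.22 0.07]
```

```bash
python3 -m handwheel '{"offset":[[1.5,0.2,0.1],[1.5,0,0],[1,0,0],[0,0,0]],"yaw":[0,0,0,0]}'
python3 -m handwheel '{"offset":[[0.4,0,0],[0.4,0,0],[0.4,0,0],[0.4,0,0],[0,0,0]],"yaw":[0,0,0,0,0]}'

```

```text
time: 21.48
position: [0.5139, -0.1683, 0.2227]
eef_rot: [1.448, 1.036, -1.451]
ft_force: [0.6, -0.7, 0.7]
gripper_width: -0.0001
time: 22.1
position: [0.5141, -0.1688, 0.2072]
eef_rot: [1.449, 1.035, -1.451]
ft_force: [-0.4, -0.1, -0.4]
gripper_width: 0.0002
```

```bash
python3 -m handwheel '{"offset":[[0.3,0,0],[0.3,0,0],[0.2,0,0],[0,0,0]],"yaw":[0,0,0,0]}'
python3 -m handwheel '{"offset":[[0.1,0,0],[0,0,0]],"yaw":[0,0]}'

```

```text
time: 22.6
position: [0.5142, -0.1688, 0.2]
eef_rot: [1.449, 1.034, -1.45]
ft_force: [0.2, -1.0, 0.1]
gripper_width: 0.0
time: 22.85
position: [0.5143, -0.1688, 0.1993]
eef_rot: [1.449, 1.033, -1.449]
ft_force: [-0.3, -0.2, 0.2]
gripper_width: 0.0
```

```bash
python3 -m handwheel '{"offset":[[0.1,0,0],[0,0,0]],"yaw":[0,0]}'
python3 -m handwheel '{"offset":[[0.1,0,0],[0,0,0]],"yaw":[0,0]}'

```

```text
time: 23.1
position: [0.5144, -0.1689, 0.199]
eef_rot: [1.45, 1.032, -1.449]
ft_force: [-1.0, 1.0, 3.9]
gripper_width: -0.0001
time: 23.35
position: [0.5145, -0.1689, 0.199]
eef_rot: [1.45, 1.032, -1.448]
ft_force: [-1.9, 0.5, 8.1]
gripper_width: -0.0002
```

Firm stop at 199 mm, the home height. Retreat and check.

```bash
python3 -m handwheel '{"offset":[[-2,0,0],[-3,0,0],[-3,0,0],[-2,-3,0],[0,-5,0]],"yaw":[0,0,0,0,0]}'
python3 -m handwheel '{"offset":[[0,-5,0],[0,-5,0],[0,0,0],[0,0,0]],"yaw":[0,0,0,0]}'
python3 -c "
from h import *
goto()
cv2.imwrite('pics/s11.png',grab_frame('side'));cv2.imwrite('pics/t11.png',grab_frame('top'))
a=cv2.imread('pics/s11.png')
crop(a,250,90,180,190,3,'pics/s11c.png')
crop(a,315,220,60,60,8,'pics/s11k.png')"
```

```text
time: 23.98
position: [0.4388, -0.1429, 0.2996]
eef_rot: [1.45, 1.031, -1.448]
ft_force: [-0.1, -0.1, 0.6]
gripper_width: -0.0002
time: 24.48
position: [0.3444, -0.1103, 0.298]
eef_rot: [1.45, 1.032, -1.448]
ft_force: [0.7, -0.7, -0.5]
gripper_width: -0.0
t 24.48 pos [ 0.3444 -0.1103  0.298 ] ang -0.3321 tilt [ 0.002 -0.001 -1.   ] F [ 0.7 -0.7 -0.5] w -0.0
```

View pics/s11c.png

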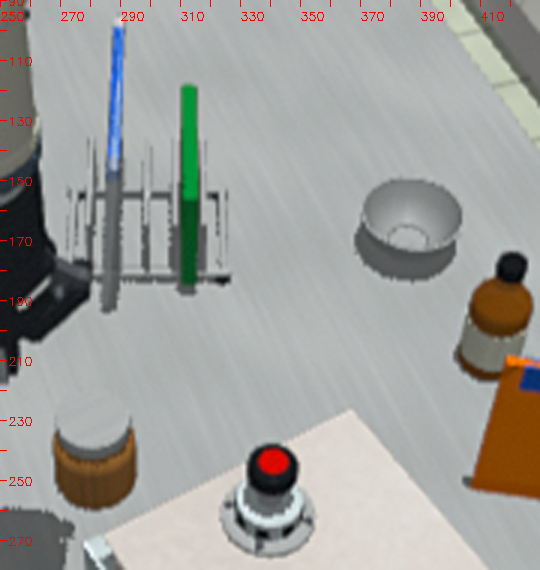

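View pics/s11k.png

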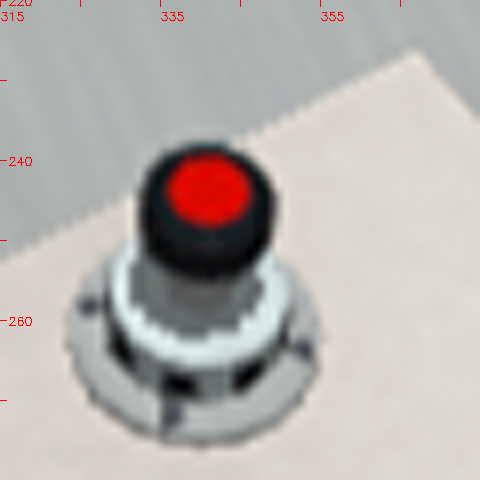

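View pics/t11.png

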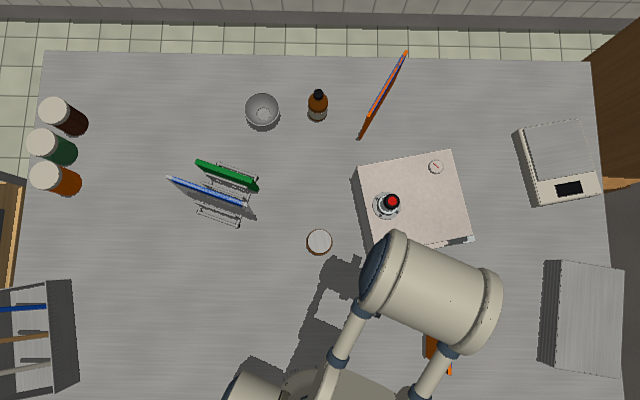

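The knob is home: dot at side (340.5,243.5) as at the start, no red stem. The panel stands in slot a, and the bystanders are where they were. Hand in.

```bash
python3 -c "
from cell import workorder
print(workorder.finish_job())"
```

```text
the job is handed in; nothing more can be done
None
```

The job is done and handed in at about 24.6 s of the 61 s.

- **Vent opened:** I pulled the knob up and let go. It stayed out, and its dot sat within 1 px of where a 20 mm rise should put it.
- **Panel moved:** I slid it straight up out of its guides and carried it to slot a. I lowered it until it touched down (force about 5 N) before releasing. It stands blue edge up, leaning slightly against a loop within the slot's play.
- **Vent shut:** I pushed the knob until it stopped firmly at 199 mm (top of the head, its home height), at about 8 N. The red dot is back at its starting pixel and no red stem shows.

In the last pictures the bottle, jar, bowl and green board look where they were at the start. The orange look-alike at the back is unmoved and I went nowhere near the front one, which the arm mostly hid in the last top picture. The robot touched nothing at hand-in, and no check failed. One carry move stopped 5 cm short because I typed too small a distance; I corrected it before the grasp.

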